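Clear the flask ring and stand the flask in it

TASK

Take the blue dust guard off the cork flask ring and hang it astride the flat bar of the rail, so that it lies flat and centred on the bar with a leg down each side. Then take the amber round-bottomed flask out of its slanted cradle and set it upright in the cork ring, lowering it until it sits in the ring before you let go, so that it stands straight and centred. Do not drop the flask or guard on the bench, and leave the small bottles and the petri dish where they are.

Things in the scene. Friction and masses are not known exactly. Their poses are not given: they have to be found in the camera images.
- guard_handle (a point): Middle of the black handle of the loose blue dust guard (0.15 kg): an upright block 12 mm thick (x), 46 mm long (y), 34 mm high (17 mm above and below this point), standing on the middle of the guard's flat top. At the start the guard stands on its legs over the cork ring, about centred on it. z up.
- guard_top (a point): Centre of the underside of the guard's flat top, 21 mm below the middle of the handle, same axes. The guard is an upside-down U of 4 mm sheet: top 100 mm across (x), 80 mm long (y); legs go 60 mm down from this face, at x = +-48 mm; ends (+-y) open. This face rests on the bar when hung.
- bar_mid (a point): Middle of the top face of the rail's horizontal aluminium bar (fixed), 135 mm above the bench. The bar is flat-topped, 24 mm wide (its x), 200 mm long (its y), 12 mm thick; thin posts hold it at y = +-85 mm. z up.
- flask_ball (a point): Centre of the 64 mm ball of the loose amber glass round-bottomed flask with white stopper, 0.22 kg. z runs up through the neck; the flask is round about z; its bottom is 32 mm below this point. The centre of mass is within 5 mm of this point, so it does not right itself: it stays as it is let go.
- flask_neck (a point): Point on the flask's neck axis, 82 mm along z from the ball's centre: where to grasp. The neck is a 22 mm cylinder from about 40 to 108 mm, then a 27 mm wide, 5 mm rim, then a 20 mm stopper up to 123 mm.
- cradle: Fixed slanted cradle, white and grey plastic; origin on the bench under the flask's ball, z up. At the start the ball sits in its 52 mm ring, 40 mm high; the neck leans 35 degrees from vertical towards the cradle's -x (roughly to the robot) on a fork (41 mm wide, 8 mm rods) 47 mm along it from the ball's centre. To clear the fork, lift the flask straight up (not along its neck).
- ring_mouth (a point): Centre of the mouth of the cork flask ring (fixed): 80 mm outside, 52 mm inside, 34 mm high; this point is on its axis at its top, z up. Hidden under the guard at the start.
- ring_seat (a point): Where the centre of the flask's ball comes to be when it sits in the cork ring: on the axis, 19 mm above the ring's mouth (53 mm above the bench).
- white_bottle: Bystander: small white bottle with green cap, 42 mm diameter, 99 mm high; origin at its underside.
- brown_bottle: Bystander: small brown bottle with black cap, 50 mm diameter, 98 mm high; origin at its underside.
- petri: Bystander: petri dish, 61 mm diameter, 14 mm high; origin at its underside.
There are look-alikes about, which are no part of the job. There is more than one size of the part that bears guard_handle; the job needs the larger.

How it is judged:
By the outcome, as a careful person would: the job done as asked, in the order asked, and still so for the second after the job is handed in, with the robot touching nothing.
It also fails if it takes over 61 s, if anything falls off the work surface, if the arm or the gripper's body presses on something with over 40 N, if the wrist force passes 120 N, or if a joint passes its speed limit or range.

ROBOT

A 6-joint arm with a two-finger parallel gripper is mounted at the origin on a cart in front of the work surface, level with it; the furniture and walls round the work are solid. World frame = base frame: x ahead of the robot, y to its left, z up, the work surface at z = 0. Lengths are in m, angles in rad, forces in N, time in s.
With the tool pointing down it reaches from about 0.325 to 0.775 m from the base axis. Payload 9.3 kg.
Tool frame: the origin (TCP) lies midway between the tips of the shut fingers; the grasp point (between the pads) lies 19 mm behind it; y points along the fingers, x is the direction in which the jaws open and shut, and the axes are right-handed (so a half turn about y gives the same grasp; the last joint's range is limited). The gripper opens to 85 mm and grips with 20 to 120 N. Pads are 22 mm wide; open, the fingers measure 114 mm over their backs; the gripper's body (76 mm by 85 mm) begins 54 mm behind the grasp point. The pads swing forward as they close: fully open they stand 13 mm farther back than shut.
Start: joints at [0.977, 0.259, 0.021, 1.334, 0, 1.418], TCP at [0.235, 0.497, 0.192] pointing down, gripper open.
Joint ranges: [-3.04, 3.04], [-0.91, 1.82], [-1.04, 1.36], [-1.92, 1.95], [-1.52, 1.45], [-3.14, 3.14]. Speed limits (rad/s): [2.22, 2.22, 2.79, 3.14, 3.14, 3.14].

INTERFACE

Orientations are given as a unit quaternion [x, y, z, w].
In Python, from workcell import manip, optics, order gives the robot as it stands.
- The arm moves only by the tool step_arm, never from a script. Its argument "motion" is text: rows parted by semicolons, each of 6 numbers parted by spaces: the shift along the world's x, y, z in units of 10 cm (1.0 is 10 cm), then the turn, a rotation vector about the world's x, y, z in units of 1.5 rad (1.0 is 1.5 rad). A call has 1 to 12 rows; each row shifts and turns the commanded pose from where the row before left it; what a row does not reach is not made up. A row lasts 1/12 s, in which the tool goes at most 41.7 mm and 7.16 degrees, less where a joint would pass 70% of its speed; a pose out of reach is approached as far as the arm can. A call with a number of a shift or a turn outside -1 to 1 is refused whole. A call with a gripper value outside its range is refused whole. "grip" is the closure, from -1 (fully open) to 1 (shut), set as the call begins (left out, the last holds). The fingers move at their own pace and stop on an object; "force" is the grip in N (left out, the last holds). Time passes only in rows, so rows that do not move let the fingers close. It gives the time, the measured TCP pose, the force and the opening at its end, in the units of the state.
- manip.read_state(): the state, without advancing time (a new reading comes with each control period).
- optics.snapshot(name): name is "side" or "top" or "wrist"; returns a dict with "image" (384x512x3 uint8, red, green, blue), "fovy" (degrees; the focal length in pixels is half the picture's height over the tangent of half this angle, whatever the lens; pixels are square), "cx", "cy" (the principal point, pixels), "k1" (the pictures are not rectified: a ray, as slopes to the right and down, at radius r is drawn at 1 + k1 r^2 times it, then the intrinsics apply), "position" and "attitude" of the camera in the world; the wrist camera has in their place "tool_from_camera" (4x4, takes a point from camera to tool coordinates, whose origin is the TCP and whose axes are the tool frame's). Camera axes: x right, y up, looking along -z (the intrinsics and any distortion apply to the point x, -y, -z); pixel columns grow to the right and rows downward; lengths in m; the calibration is good to about 2 mm. A picture is of the moment at which its call begins: read the wrist's pose just before it. There is no depth.
- order.sign_off(): hands the job in, once; it reports no verdict.
The state is a dict: "clock": time; "qpos": joint angles; "dq": joint speeds; "effort": joint torques, N m; "ee_pos": TCP position; "ee_rot": TCP orientation; "wrist_force": force on the tool from outside, world axes, zero at the start; "torque": the same for the moment, N m; "grip_width": finger opening in m.
Only numpy, scipy, OpenCV 4.12 (cv2) and the standard library are available. Lean on these libraries where they do the work, as an engineer would, in place of code of your own. Each camera call takes 0.05 s, during which the arm holds its last target. There are 200 camera calls.

## Working session

There is one attempt and no reset: what is moved stays moved. The work goes in short steps, Python scripts to look and compute and a tool call to move; the robot and the scene stay as the last step left them, time stands still between calls to the robot, and variables do not carry over. Pictures are saved under pics/ and viewed, about 8 in all and at most 12, crops included, and the job is handed in when it is done.

Besides the shell and the picture viewer there is one more tool, called as name(argument=value, ...) on one line, values as JSON. step_arm: Moves the arm, as the interface text tells. Its arguments: {"type":"object","properties":{"motion":{"type":"string"},"grip":{"type":"number"},"force":{"type":"number"}},"required":["motion"]}

```bash
mkdir -p pics; cat > h.py <<'E'
import numpy as np, cv2
from scipy.spatial.transform import Rotation as R
from workcell import manip, optics, order
def snap(n,f):
    s=manip.read_state(); d=optics.snapshot(n); d['state']=s
    cv2.imwrite('pics/'+f,d['image'][:,:,::-1]); np.save('pics/'+f+'.npy',d,allow_pickle=True); return d
def load(f): return np.load('pics/'+f+'.npy',allow_pickle=True).item()
def pose(d):
    if 'position' in d:
        a=np.array(d['attitude']); r=R.from_quat(a).as_matrix() if a.size==4 else a.reshape(3,3)
        return r,np.array(d['position'])
    T=np.array(d['tool_from_camera']); s=d['state']; r=R.from_quat(s['ee_rot']).as_matrix()
    return r@T[:3,:3], r@T[:3,3]+np.array(s['ee_pos'])
def foc(d): return d['image'].shape[0]/2/np.tan(np.radians(d['fovy'])/2)
def ray(d,u,v):
    f=foc(d); p=np.array([(u-d['cx'])/f,(v-d['cy'])/f]); q=p.copy()
    for _ in range(30): q=p/(1+d['k1']*(q@q))
    r,o=pose(d); w=r@np.array([q[0],-q[1],-1]); return o,w/np.linalg.norm(w)
def onz(d,u,v,z):
    o,w=ray(d,u,v); return o+w*(z-o[2])/w[2]
def proj(d,P):
    r,o=pose(d); c=r.T@(np.array(P)-o); q=np.array([c[0],-c[1]])/-c[2]
    q=q*(1+d['k1']*(q@q)); return q*foc(d)+[d['cx'],d['cy']]
def tri(*l):
    A=0;b=0
    for o,w in l:
        M=np.eye(3)-np.outer(w,w); A=A+M; b=b+M@o
    p=np.linalg.solve(A,b); return p,[float(np.linalg.norm(np.cross(p-o,w))) for o,w in l]
E
python3 - <<'E'
from h import *
np.set_printoptions(precision=4,suppress=True)
a=snap('top','top0.png');b=snap('side','side0.png');c=snap('wrist','wr0.png')
for d in (a,b,c): print({k:v for k,v in d.items() if k not in('image','state')})
print(manip.read_state())
E
```

```text
{'fovy': 51.039160113097374, 'cx': 242.89473120665707, 'cy': 191.47548945375812, 'k1': -0.1441523552023043, 'position': array([ 0.3049, -0.0044,  1.2169]), 'attitude': array([ 0.0781, -0.074 , -0.6814,  0.7239])}
{'fovy': 53.36840963867679, 'cx': 257.8435552090933, 'cy': 191.13587748216855, 'k1': -0.012561792146174535, 'position': array([0.2361, 0.4771, 0.8285]), 'attitude': array([-0.0916,  0.3078,  0.8998, -0.2955])}
{'fovy': 63.821871935478995, 'cx': 252.49357232564213, 'cy': 192.59349848474494, 'k1': -0.05077098931678109, 'tool_from_camera': array([[ 1.    ,  0.0002,  0.0002,  0.0006],
       [ 0.0001,  0.3274, -0.9449, -0.1823],
       [-0.0002,  0.9449,  0.3274,  0.0844],
       [ 0.    ,  0.    ,  0.    ,  1.    ]])}
{'clock': 0.15, 'qpos': array([0.9774, 0.259 , 0.0209, 1.3337, 0.    , 1.4182]), 'dq': array([-0.0008, -0.0022,  0.0039, -0.0002,  0.0003,  0.0002]), 'effort': array([  0.0015, -55.5972,  34.4662,   0.0114,  -0.0002,  -0.    ]), 'ee_pos': array([0.2345, 0.4972, 0.1914]), 'ee_rot': array([ 0.5974,  0.3783, -0.3789, -0.5971]), 'wrist_force': array([ 0.1128,  0.8475, -0.3775]), 'torque': array([ 0.0273,  0.0007, -0.023 ]), 'grip_width': 0.08536971451373518}
```

View pics/top0.png

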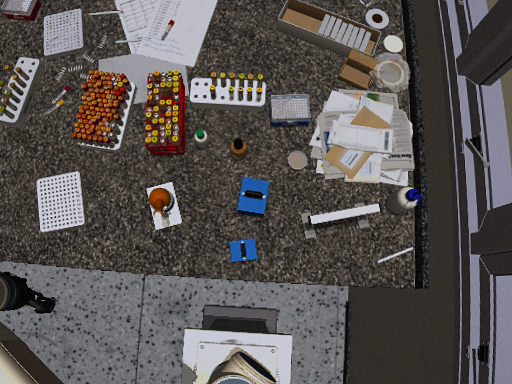

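View pics/side0.png

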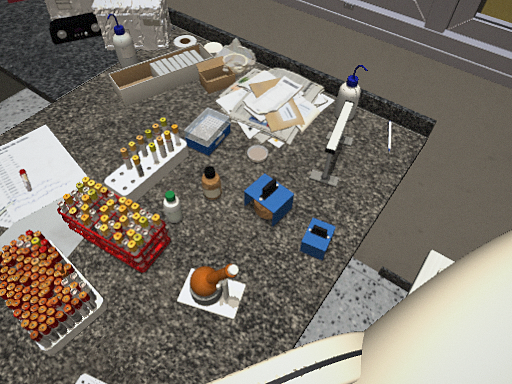

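Top view: there are two blue guards, at (254,197) and (243,250). The first is the larger and stands over the cork ring, which the side view shows under it at (265,212). The rail is at (345,213), the flask at (161,200), the bottles at (201,136) and (239,147), and the petri dish at (297,160). One enlarged crop will confirm.

```bash
python3 - <<'E'
from h import *
t=load('top0.png')['image'][:,:,::-1]; s=load('side0.png')['image'][:,:,::-1]
def cr(i,x,y,w,h,k): return cv2.resize(i[y:y+h,x:x+w],None,fx=k,fy=k,interpolation=cv2.INTER_CUBIC)
A=cr(t,140,170,130,95,3.0);B=cr(t,295,170,130,95,3.0)
C=cr(s,230,170,130,95,3.0);D=cr(s,170,240,130,95,3.0)
cv2.imwrite('pics/m0.png',np.vstack([np.hstack([A,B]),np.hstack([C,D])]))
E
```

```text
(no output)
```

View pics/m0.png

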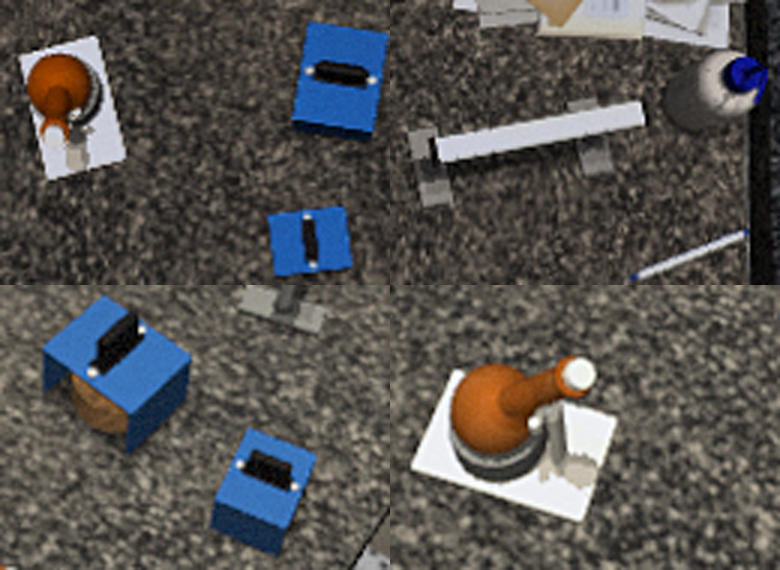

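```bash
python3 - <<'E'
from h import *
np.set_printoptions(precision=4,suppress=True)
t=load('top0.png'); s=load('side0.png'); w=load('wr0.png')
A=lambda x,y:(140+x/3,170+y/3); B=lambda x,y:(295+x/3,170+y/3)
C=lambda x,y:(230+x/3,170+y/3); D=lambda x,y:(170+x/3,240+y/3)
print('dots',tri(ray(t,*A(341,75.5)),ray(s,*C(116.5,65.5))))
a,b=onz(t,*A(309,71),.066),onz(t,*A(373,80),.066);print('handle t',a,b,(a+b)/2,np.degrees(np.arctan2(*(b-a)[1::-1])))
a,b=onz(s,*C(92,87),.066),onz(s,*C(141,44),.066);print('handle s',a,b,(a+b)/2,np.degrees(np.arctan2(*(b-a)[1::-1])))
print('guard corners',[onz(t,*A(*p),.064) for p in[(308,24),(385,38),(374,131),(296,122)]])
c=[onz(t,*B(*p),.135) for p in[(46,140),(50,162),(255,125),(250,103)]];print('bar',c,np.mean(c,0))
m=(c[2]+c[3]-c[0]-c[1])/2;print(np.linalg.norm(m),np.degrees(np.arctan2(m[1],m[0])))
print('ball',tri(ray(t,*A(59,86)),ray(s,*D(107,122))))
print('stop',tri(ray(t,*A(57,138)),ray(s,*D(188,89))))
print('byst',onz(t,201,135,.099),onz(t,239,143,.098),onz(t,297,160,.014),'small',onz(t,243,250,.05),'blue bottle',onz(t,405,200,.1))
E
```

```text
dots (array([ 0.5488, -0.0224,  0.0588]), [0.00015690036103714185, 0.0001569003610372284])
handle t [0.55   0.0092 0.066 ] [ 0.5448 -0.0536  0.066 ] [ 0.5474 -0.0222  0.066 ] -94.71835416617822
handle s [0.5491 0.0127 0.066 ] [ 0.5422 -0.0491  0.066 ] [ 0.5457 -0.0182  0.066 ] -96.37279433776665
guard corners [array([0.5977, 0.013 , 0.064 ]), array([ 0.5881, -0.0634,  0.064 ]), array([ 0.495 , -0.0572,  0.064 ]), array([0.4993, 0.0187, 0.064 ])]
bar [array([ 0.4823, -0.179 ,  0.135 ]), array([ 0.4624, -0.1832,  0.135 ]), array([ 0.5072, -0.374 ,  0.135 ]), array([ 0.5277, -0.3694,  0.135 ])] [ 0.4949 -0.2764  0.135 ]
0.19587901130597934 -76.68392914531573
ball (array([0.5216, 0.2546, 0.0551]), [0.0006638946835795138, 0.0006638946835795872])
stop (array([0.4588, 0.2319, 0.1464]), [0.0014272291305408148, 0.001427229130540858])
byst [0.7121 0.1431 0.099 ] [0.6941 0.0296 0.098 ] [ 0.6787 -0.1523  0.014 ] small [ 0.3874 -0.0007  0.05  ] blue bottle [ 0.5523 -0.4617  0.1   ]
```

```bash
python3 - <<'E'
from h import *
s=manip.read_state(); M=R.from_quat(s['ee_rot']).as_matrix(); print(M.round(3), np.degrees(np.arctan2(M[1,0],M[0,0])))
E
```

```text
[[ 0.427 -0.001 -0.904]
 [ 0.904 -0.001  0.427]
 [-0.001 -1.     0.   ]] 64.7443617446508
```

step_arm(motion="0.195 -0.324 0.1 0 0 -0.081;0.195 -0.324 0.1 0 0 -0.081;0.195 -0.324 0.1 0 0 -0.081;0.195 -0.324 0 0 0 -0.081;0.195 -0.324 0 0 0 -0.081;0.195 -0.324 0 0 0 -0.081;0.195 -0.324 0 0 0 -0.081;0.195 -0.324 0 0 0 -0.081;0.195 -0.324 0 0 0 -0.081;0.195 -0.324 0 0 0 -0.081;0.195 -0.324 0 0 0 0;0.195 -0.324 0 0 0 0", grip=-1)

```text
clock: 1.15
ee_pos: [0.4692, 0.1068, 0.2219]
ee_rot: [-0.706, 0.03, -0.03, 0.706]
wrist_force: [0.5, 0.7, 0.2]
grip_width: 0.0854
```

step_arm(motion="0.195 -0.324 0 0 0 0;0.195 -0.324 0 0 0 0;0.195 -0.324 -0.1 0 0 0;0.195 -0.324 -0.1 0 0 0;0 0 0 0 0 0;0 0 0 0 0 0")

```text
clock: 1.65
ee_pos: [0.5468, -0.0227, 0.2003]
ee_rot: [-0.706, 0.032, -0.03, 0.707]
wrist_force: [-0.4, 0.5, -0.2]
grip_width: 0.0851
```

```bash
python3 - <<'E'
from h import *
w=snap('wrist','wr1.png'); M=R.from_quat(w['state']['ee_rot']).as_matrix(); print(w['state']['clock'],w['state']['ee_pos'],M.round(3), np.degrees(np.arctan2(M[1,0],M[0,0])))
E
```

```text
1.65 [ 0.54679376 -0.02270471  0.20031287] [[ 0.996 -0.003  0.088]
 [-0.088  0.001  0.996]
 [-0.003 -1.     0.   ]] -5.051459231255977
```

View pics/wr1.png

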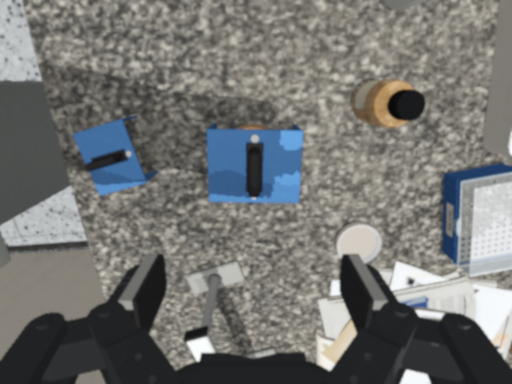

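Wrist view: the large guard's top spans (208,129)–(302,203). The handle runs from (255,143) to (254,196), squarely between the jaws. The small guard, at left (110,155), is the look-alike.

```bash
python3 - <<'E'
from h import *
np.set_printoptions(precision=4,suppress=True)
w=load('wr1.png')
c=np.array([onz(w,u,v,.064) for u,v in[(208,129),(302,130),(300,203),(208,202)]]);print(c,c.mean(0),np.linalg.norm(c[1]-c[0]))
for u,v in[(249,196),(262,196),(255,143),(255,139)]:print(onz(w,u,v,.098))
print('proj',[proj(w,p) for p in [(.547,-.021,.064),(.547,-.021,.098),(.4949,-.2764,.135)]])
i=w['image'][120:215,195:315,::-1]
cv2.imwrite('pics/c1.png',cv2.resize(i,None,fx=5,fy=5,interpolation=cv2.INTER_CUBIC))
E
```

```text
[[ 0.5051  0.0247  0.064 ]
 [ 0.601   0.0153  0.064 ]
 [ 0.5958 -0.0646  0.064 ]
 [ 0.4944 -0.0546  0.064 ]] [ 0.5491 -0.0198  0.064 ] 0.09629407414277542
[ 0.5419 -0.0394  0.098 ]
[ 0.5546 -0.0405  0.098 ]
[0.5522 0.0121 0.098 ]
[0.5525 0.0158 0.098 ]
proj [array([252.6565, 168.635 ]), array([252.5677, 177.6116]), array([226.9651, 403.1135])]
```

View pics/c1.png

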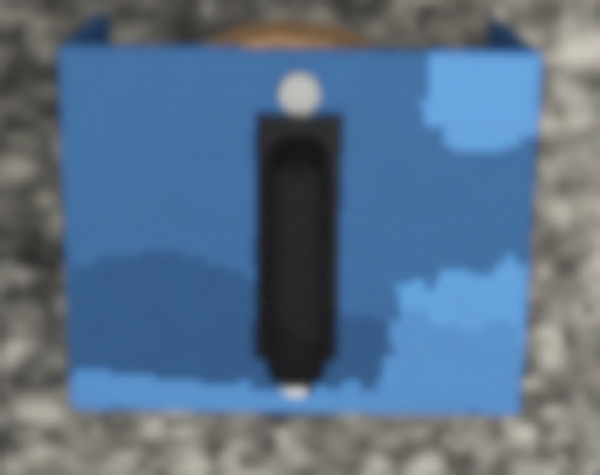

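step_arm(motion="0.02 0.025 -0.35 0 0 0;0 0 -0.35 0 0 0;0 0 -0.3 0 0 0;0 0 -0.2 0 0 0;0 0 -0.1 0 0 0;0 0 0 0 0 0")

```text
clock: 2.2
ee_pos: [0.5473, -0.0173, 0.0706]
ee_rot: [-0.706, 0.031, -0.029, 0.707]
wrist_force: [-0.2, 0.6, -0.0]
grip_width: 0.0855
```

step_arm(motion="0 0 0 0 0 0;0 0 0 0 0 0;0 0 0 0 0 0;0 0 0 0 0 0;0 0 0 0 0 0;0 0 0 0 0 0;0 0 0 0 0 0;0 0 0 0 0 0", grip=1, force=60)

```text
clock: 2.87
ee_pos: [0.5487, -0.0185, 0.072]
ee_rot: [0.706, -0.03, 0.03, -0.706]
wrist_force: [-0.3, 0.3, -0.3]
grip_width: 0.0001
```

```bash
python3 - <<'E'
from h import *
w=snap('wrist','wr2.png'); print(w['state']['ee_pos'],w['state']['grip_width'])
s=snap('side','side2.png')
a=w['image'][:,:,::-1]; b=cv2.resize(s['image'][150:280,200:370,::-1],(512,392))[:384]
cv2.imwrite('pics/m2.png',cv2.resize(np.hstack([a,b]),(800,300)))
E
```

```text
[ 0.54869715 -0.01854224  0.07196957] 0.00012832383765014368
```

View pics/m2.png

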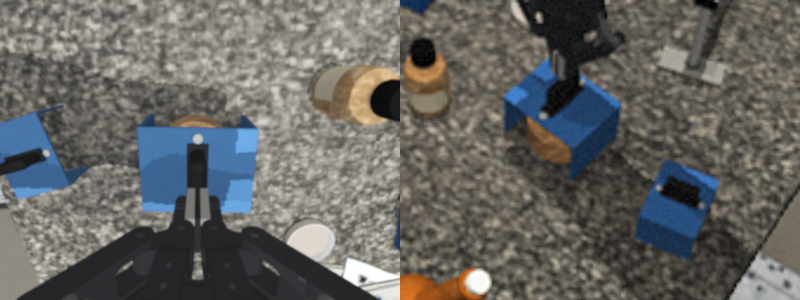

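```bash
python3 - <<'E'
from h import *
np.set_printoptions(precision=1,suppress=True)
w=load('wr2.png'); s=load('side2.png')
for n,p in [('tcp',w['state']['ee_pos']),('h+y',(.551,.003,.098)),('h-y',(.547,-.043,.098)),('h+y base',(.551,.003,.064)),('top+y',(.552,.02,.064))]:print(n,proj(w,p),proj(s,p))
a=cv2.resize(w['image'][140:300,150:350,::-1],None,fx=4,fy=4,interpolation=cv2.INTER_CUBIC)[:600]
u,v=proj(w,w['state']['ee_pos']);cv2.circle(a,(int((u-150)*4),int((v-140)*4)),3,(0,255,0),-1)
cv2.imwrite('pics/c2.png',a[:,:800])
E
```

```text
tcp [252.  224.5] [268.1 189.6]
h+y [252.8 208.6] [262.7 188.2]
h-y [252.7 280.3] [274.8 177.3]
h+y base [252.7 189. ] [262.3 196.6]
top+y [252.  163.4] [258.  200.8]
```

View pics/c2.png

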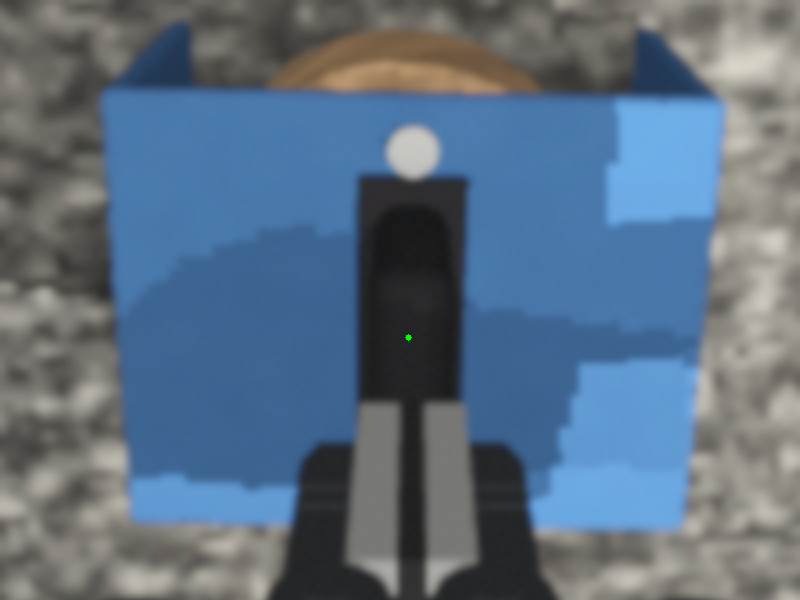

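```bash
python3 - <<'E'
from h import *
w=load('wr2.png'); s=load('side2.png')
f=lambda i:np.clip(255*(i/255.)**.4,0,255).astype(np.uint8)
a=cv2.resize(f(w['image'][170:300,205:305,::-1]),(400,520),interpolation=cv2.INTER_CUBIC)
b=cv2.resize(f(s['image'][150:215,245:295,::-1]),(400,520),interpolation=cv2.INTER_CUBIC)
cv2.imwrite('pics/c3.png',np.hstack([a,b]))
E
```

```text
(no output)
```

View pics/c3.png

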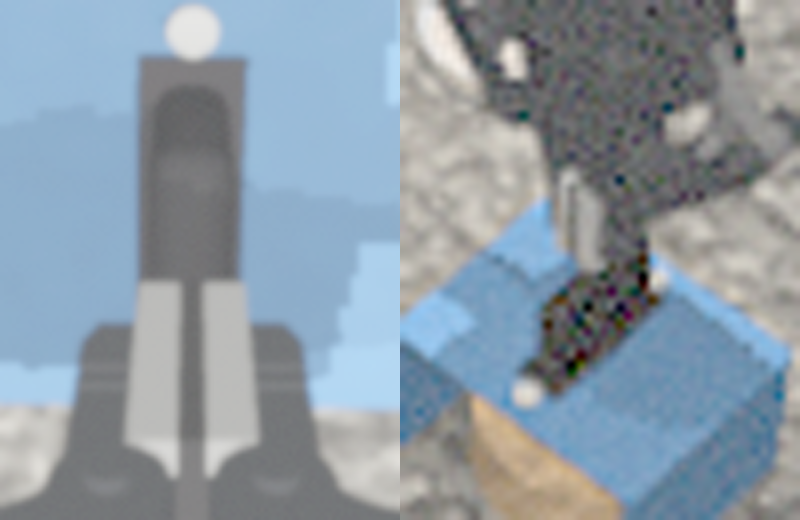

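```bash
python3 - <<'E'
from h import *
np.set_printoptions(precision=4,suppress=True)
w=load('wr2.png'); s=load('side2.png')
p=tri(ray(w,252.4,240),ray(s,268.7,183.5)); print(p)
T=R.from_quat(w['state']['ee_rot']).as_matrix().T@(p[0]-w['state']['ee_pos']); print('tool',T)
s1=manip.read_state(); print(s1['grip_width'],s1['wrist_force'],s1['qpos'])
print([proj(s,p) for p in [(.549,-.018,.098),(.549,-.018,.11),(.549,-.03,.098)]])
E
```

```text
(array([ 0.5488, -0.0183,  0.0957]), [0.0009223178596477334, 0.0009223178596477762])
tool [ 0.0001 -0.0237  0.0002]
0.0002704140322584147 [ 0.077  -0.7309 -0.7222] [-0.1866  0.3191 -0.2077  1.0439  0.      1.4693]
[array([268.3137, 183.205 ]), array([268.5059, 180.1143]), array([271.1094, 180.1602])]
```

step_arm(motion="0 0 0.1 0 0 0;0 0 0.1 0 0 0;0 0 0.1 0 0 0;0 0 0 0 0 0;0 0 0 0 0 0")

```text
clock: 3.38
ee_pos: [0.5493, -0.0186, 0.103]
ee_rot: [0.707, -0.029, 0.031, -0.706]
wrist_force: [-0.5, 0.7, -0.2]
grip_width: -0.0002
```

```bash
python3 - <<'E'
from h import *
np.set_printoptions(precision=4,suppress=True)
w=snap('wrist','wr3.png'); s=snap('side','side3.png')
def blue(i):
    h=cv2.cvtColor(i[:,:,::-1].copy(),cv2.COLOR_BGR2HSV); m=((h[...,0]>98)&(h[...,0]<118)&(h[...,1]>110)).astype(np.uint8)
    n,_,st,c=cv2.connectedComponentsWithStats(m); return [(st[k][:5].tolist(),c[k].round(1).tolist()) for k in range(1,n) if st[k][4]>150]
for f in ['side0.png','side2.png','side3.png','wr2.png','wr3.png']: print(f,blue(load(f)['image']))
print(w['state']['grip_width'],w['state']['wrist_force'],w['state']['ee_pos'])
E
```

```text
side0.png [([185, 125, 45, 31, 303], [206.5, 143.7]), ([244, 173, 50, 53, 1116], [270.4, 197.4]), ([300, 218, 35, 42, 785], [316.6, 239.3])]
side2.png [([185, 125, 45, 31, 300], [206.5, 143.6]), ([244, 175, 50, 51, 1049], [270.7, 198.3]), ([300, 218, 35, 42, 766], [316.3, 239.4])]
side3.png [([185, 125, 45, 31, 300], [206.4, 143.7]), ([244, 173, 50, 53, 1108], [270.5, 197.3]), ([300, 218, 35, 42, 772], [316.4, 239.3])]
wr2.png [([0, 136, 114, 118, 5877], [42.0, 200.9]), ([175, 146, 155, 126, 13114], [251.6, 210.3]), ([506, 271, 6, 49, 168], [509.4, 300.5])]
wr3.png [([6, 132, 120, 104, 5303], [59.0, 186.3]), ([184, 140, 135, 112, 10728], [250.8, 197.9]), ([485, 201, 27, 114, 1692], [499.8, 254.7])]
-0.00020584178635369983 [-0.5031  0.7499 -0.2075] [ 0.5493 -0.0186  0.103 ]
```

```bash
python3 - <<'E'
from h import *
for f in ['wr2.png','wr3.png']:
    i=load(f)['image']; print(f)
    for v in range(200,262,4): print(v,' '.join('%3d/%3d'%(i[v,u,0],i[v,u,2]) for u in range(236,270,3)))
i=load('wr3.png'); print(proj(i,i['state']['ee_pos']))
E
```

```text
wr2.png
200  61/146  47/ 96  34/ 37  24/ 26  25/ 26  27/ 28  27/ 29  25/ 28  25/ 26  44/ 45  54/116  72/171
204  61/146  44/ 91  34/ 36  22/ 24  26/ 28  28/ 29  26/ 27  27/ 28  24/ 26  41/ 42  58/127  74/172
208  62/147  45/ 92  32/ 33  28/ 29  32/ 34  32/ 34  34/ 36  31/ 33  29/ 30  37/ 39  58/131  73/172
212  60/144  44/ 90  31/ 32  35/ 36  40/ 41  40/ 42  40/ 41  40/ 41  36/ 38  35/ 37  60/138  74/172
216  61/145  44/ 89  30/ 31  34/ 36  37/ 38  36/ 38  43/ 43  41/ 43  36/ 38  32/ 33  51/120  70/163
220  60/145  45/ 91  31/ 32  33/ 34  35/ 35  36/ 38  36/ 37  35/ 37  32/ 32  31/ 32  54/129  61/145
224  62/146  43/ 91  31/ 32  33/ 34  36/ 37  36/ 38  36/ 37  35/ 36  31/ 32  31/ 35  55/129  61/145
228  61/146  44/ 91  31/ 31  33/ 34  36/ 38  35/ 37  35/ 36  34/ 35  31/ 31  31/ 36  55/131  61/145
232  61/146  44/ 91  30/ 31  33/ 34  35/ 36  37/ 39  37/ 37  35/ 37  31/ 32  33/ 38  57/132  61/145
236  61/146  44/ 91  31/ 31  32/ 33  34/ 36  37/ 38  35/ 35  34/ 36  31/ 32  34/ 40  56/134  61/145
240  61/145  59/ 98  73/ 72  74/ 73  72/ 70  35/ 36  36/ 37  71/ 70  73/ 72  74/ 75  69/135 
[... 1443 characters left out ...]
  32/ 33  35/ 37  36/ 37  33/ 35  33/ 34  38/ 70  57/138  58/142  59/142
240  62/148  70/142  78/108  73/ 72  70/ 69  34/ 35  35/ 36  69/ 69  80/119  83/130  69/141  60/146
244  96/210 107/178 119/116 118/116 112/109  38/ 38  39/ 39 112/110 118/115 118/116 106/174  94/207
248  97/205 109/163 118/115 118/115 112/109  36/ 37  38/ 39 112/109 119/115 118/115 109/164  99/213
252  42/ 45 105/103 118/115 118/115 109/106  36/ 36  36/ 37 108/106 118/115 118/115 105/103  40/ 47
256  39/ 42 108/105 119/116 118/115 109/106  36/ 36  37/ 37 108/105 118/115 118/115 108/105  38/ 41
260  44/ 46 112/109 118/115 119/116 108/106  36/ 36  36/ 36 109/106 118/115 118/115 113/110  44/ 47
[252.03978044 224.48589721]
```

```bash
python3 - <<'E'
from h import *
for f in ['side2.png','side3.png']:
    a=load(f);d=np.abs(a['image'].astype(int)-load('side0.png')['image']).max(2)[155:195,255:285]
    print(f); [print(155+k,''.join('#' if x>60 else '+' if x>30 else '.' for x in r)) for k,r in enumerate(d)]
    p=np.array(a['state']['ee_pos'])
    for h in (0,.02,.026,.03,.04):print(h,proj(a,p+[0,0,h]).round(1),proj(a,p+[0,.011,h]).round(1))
w=load('wr3.png');p=np.array(w['state']['ee_pos'])
for h in (0,.01,.02,.026,.03,.04):print(h,proj(w,p+[0,0,h]).round(1),proj(w,p+[0,.011,h]).round(1),proj(w,p+[0,-.011,h]).round(1))
E
```

```text
side2.png
155 ###+###############+#+#####+++
156 ###..#######++###########+.+#+
157 ###..#######+#######+####+.+##
158 ###+.######++#######++++######
159 ####+######+###++####+########
160 #########+.+###++###+#######+#
161 ########+++###+++############+
162 .###++++#######+++####+####+++
163 ...+++#########++++#######...+
164 ..+###+####+###+++#####+.....#
165 ...+#+++++#####+#+#####.....+#
166 .......+++####+++#++###....++#
167 .......##+###++++++####...++.+
168 .......+#+#+++++++#####+.+#...
169 ........####++##+#######+###++
170 ........+###++##########+#####
171 .........#+.+#################
172 .........+++.#####++##########
173 ........+#.+++##+##+++++#++++#
174 ........####..+#######++##+#++
175 .......+#####..+###########+..
176 ........+#####++#++####++.....
177 ........#########+++++........
178 ........+#########............
179 .........+########............
180 .........+#######.............
181 ++........#####+..............
182 ###+......+##++...............
183 +####+...###+++.+....+........
184 +++###+####+...+.....##.......
185 ##+#######+..........###......
186 +
[... 1621 characters left out ...]
.....###....
188 +++#+#++..+...........+###+...
189 #+#+#++..............+######+.
190 ##+#+#++............+########+
191 ###++#+............+##########
192 +++#+#+...........+###########
193 +++++#+..........+############
194 ++#++++........++#############
0 [268.5 182. ] [265.9 184.8]
0.02 [268.9 176.8] [266.2 179.6]
0.026 [269.  175.2] [266.3 178. ]
0.03 [269.  174.1] [266.4 176.9]
0.04 [269.2 171.4] [266.5 174.2]
0 [252.  224.5] [250.6 208.8] [253.5 239.6]
0.01 [252.  231.4] [250.5 215.1] [253.5 247. ]
0.02 [252.1 238.9] [250.4 221.9] [253.6 255.2]
0.026 [252.1 243.9] [250.4 226.4] [253.7 260.6]
0.03 [252.1 247.3] [250.3 229.6] [253.7 264.3]
0.04 [252.1 256.7] [250.3 238.1] [253.8 274.4]
```

The shut fingers end about 40 mm short of the reported TCP. Both cameras agree on this, so the jaws shut above the handle. I will treat the real tips as 0.040 m behind the TCP, reopen and go lower.

step_arm(motion="0 0 0 0 0 0;0 0 0 0 0 0;0 0 0 0 0 0;0 0 0 0 0 0;0 0 0 0 0 0;0 0 0 0 0 0;0 0 -0.2 0 0 0;0 0 -0.2 0 0 0;0 0 -0.15 0 0 0;0 0 -0.15 0 0 0;0 0 0 0 0 0;0 0 0 0 0 0", grip=-1)

```text
clock: 4.48
ee_pos: [0.5482, -0.0184, 0.0316]
ee_rot: [-0.706, 0.031, -0.03, 0.707]
wrist_force: [0.8, 1.0, 0.0]
grip_width: 0.0857
```

step_arm(motion="0 0 0 0 0 0;0 0 0 0 0 0;0 0 0 0 0 0;0 0 0 0 0 0;0 0 0 0 0 0;0 0 0 0 0 0;0 0 0 0 0 0;0 0 0 0 0 0", grip=1, force=60)

```text
clock: 5.15
ee_pos: [0.5488, -0.0185, 0.0322]
ee_rot: [0.706, -0.03, 0.03, -0.706]
wrist_force: [-1.4, 0.3, 4.5]
grip_width: 0.0108
```

step_arm(motion="0 0 0.1 0 0 0;0 0 0.2 0 0 0;0 0 0.35 0 0 0;0 0 0.35 0 0 0;0 0 0.35 0 0 0;0 0 0.35 0 0 0;0 0 0.1 0 0 0;0 0 0 0 0 0;0 0 0 0 0 0")

```text
clock: 5.9
ee_pos: [0.5485, -0.0185, 0.2114]
ee_rot: [-0.706, 0.03, -0.03, 0.706]
wrist_force: [-0.6, -0.1, -2.0]
grip_width: 0.011
```

```bash
python3 - <<'E'
from h import *
np.set_printoptions(precision=4,suppress=True)
for f,(x,y,w,h) in [('top0.png',(300,195,85,40)),('side0.png',(322,95,38,65))]:
    d=load(f); i=d['image'].astype(int); k=6
    g=cv2.resize(i[y:y+h,x:x+w].min(2).astype(np.float32),None,fx=k,fy=k,interpolation=cv2.INTER_CUBIC)
    m=(g>165).astype(np.uint8); n,l,st,c=cv2.connectedComponentsWithStats(m); j=1+st[1:,4].argmax()
    cs=max(cv2.findContours((l==j).astype(np.uint8),0,2)[0],key=cv2.contourArea)
    q=np.array(cs)[:,0,:]; P=np.array([onz(d,(a+.5)/k-.5+x,(b+.5)/k-.5+y,.135)[:2]*1000 for a,b in q],np.float32)
    r=cv2.minAreaRect(P); print(f,g.max(),r)
E
```

```text
top0.png 245.03876 ((497.5542297363281, -274.9771728515625), (23.22578239440918, 196.80702209472656), 13.59070873260498)
side0.png 271.00653 ((496.1611022949219, -272.82781982421875), (23.922439575195312, 197.6646728515625), 13.782710075378418)
```

step_arm(motion="-0.064 -0.32 0 0 0 0.0725;-0.064 -0.32 0 0 0 0.0725;-0.064 -0.32 0 0 0 0.0725;-0.064 -0.32 0 0 0 0;-0.064 -0.32 0 0 0 0;-0.064 -0.32 0 0 0 0;-0.064 -0.32 0 0 0 0;-0.064 -0.32 0 0 0 0;0 0 0 0 0 0;0 0 0 0 0 0;0 0 0 0 0 0")

```text
clock: 6.82
ee_pos: [0.4968, -0.2739, 0.21]
ee_rot: [-0.701, -0.084, 0.086, 0.703]
wrist_force: [0.1, -0.1, -2.2]
grip_width: 0.0111
```

```bash
python3 - <<'E'
from h import *
np.set_printoptions(precision=4,suppress=True)
w=snap('wrist','wr4.png');t=snap('top','top4.png');s=snap('side','side4.png')
S=w['state'];M=R.from_quat(S['ee_rot']).as_matrix();print(S['clock'],S['ee_pos'],np.degrees(np.arctan2(M[1,0],M[0,0])))
a=cv2.resize(w['image'][:,:,::-1],(480,360)); b=cv2.resize(s['image'][50:190,280:400,::-1],(308,360),interpolation=cv2.INTER_CUBIC)
cv2.imwrite('pics/m4.png',np.hstack([a,b]))
E
```

```text
6.8167 [ 0.4968 -0.2739  0.21  ] 13.781123329485613
```

View pics/m4.png

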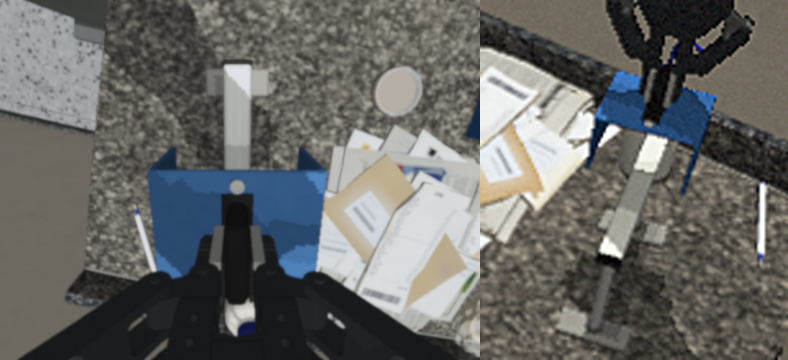

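Wrist and side views: the guard is gripped square. The bar runs centred under it, axis at column ~237 with the guard's dot at (237,187), and a leg stands each side. Lowering.

step_arm(motion="0 0 -0.3 0 0 0;0 0 -0.3 0 0 0;0 0 -0.2 0 0 0;0 0 -0.12 0 0 0;0 0 -0.05 0 0 0;0 0 0 0 0 0;0 0 0 0 0 0")

```text
clock: 7.55
ee_pos: [0.4979, -0.2741, 0.1155]
ee_rot: [0.702, 0.086, -0.085, -0.702]
wrist_force: [-0.5, -0.4, -1.1]
grip_width: 0.011
```

step_arm(motion="0 0 -0.02 0 0 0;0 0 -0.02 0 0 0;0 0 -0.01 0 0 0;0 0 0 0 0 0;0 0 0 0 0 0")

```text
clock: 7.97
ee_pos: [0.4975, -0.2745, 0.1101]
ee_rot: [0.702, 0.085, -0.085, -0.702]
wrist_force: [-0.4, -0.3, -0.9]
grip_width: 0.0111
```

step_arm(motion="0 0 -0.01 0 0 0;0 0 -0.01 0 0 0;0 0 -0.01 0 0 0;0 0 0 0 0 0;0 0 0 0 0 0")

```text
clock: 8.38
ee_pos: [0.4975, -0.2745, 0.1072]
ee_rot: [0.702, 0.085, -0.085, -0.702]
wrist_force: [-0.4, 0.2, 3.4]
grip_width: 0.011
```

Contact came at the expected height. Releasing and rising.

step_arm(motion="0 0 0 0 0 0;0 0 0 0 0 0;0 0 0 0 0 0;0 0 0 0 0 0;0 0 0 0 0 0;0 0 0.1 0 0 0;0 0 0.2 0 0 0;0 0 0.3 0 0 0;0 0 0.3 0 0 0;0 0 0.3 0 0 0;0 0 0 0 0 0", grip=-1)

```text
clock: 9.3
ee_pos: [0.499, -0.2756, 0.2335]
ee_rot: [0.704, 0.087, -0.083, -0.7]
wrist_force: [-0.5, -0.6, -0.3]
grip_width: 0.0851
```

```bash
python3 - <<'E'
from h import *
np.set_printoptions(precision=4,suppress=True)
w=snap('wrist','wr5.png');t=snap('top','top5.png');s=snap('side','side5.png')
print(w['state']['clock'],w['state']['ee_pos'])
a=cv2.resize(w['image'][:,:,::-1],(400,300)); b=cv2.resize(s['image'][80:192,285:405,::-1],(400,373),interpolation=cv2.INTER_CUBIC)[:300]
x=cv2.resize(t['image'][150:225,215:315,::-1],(400,300),interpolation=cv2.INTER_CUBIC)
D=s['image'][240:330,170:290,::-1]; D=cv2.resize(D,(400,300),interpolation=cv2.INTER_CUBIC)
cv2.imwrite('pics/m5.png',np.vstack([np.hstack([a,b]),np.hstack([x,D])]))
E
```

```text
9.3 [ 0.499  -0.2756  0.2335]
```

View pics/m5.png

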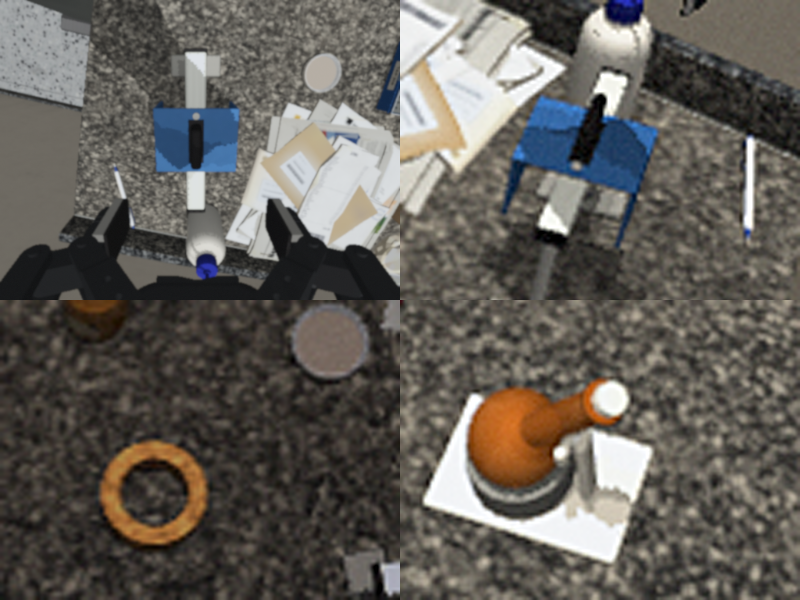

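The guard hangs flat and centred on the bar, and the cork ring is now visible in the top view at about (253,198). Next, fit the flask and ring numerically.

```bash
cat > fit.py <<'E'
from h import *
from scipy.optimize import minimize
np.set_printoptions(precision=4,suppress=True)
def amber(d):
    h=cv2.cvtColor(d['image'][:,:,::-1].copy(),cv2.COLOR_BGR2HSV); return ((h[...,0]>=3)&(h[...,0]<=16)&(h[...,1]>140)&(h[...,2]>60)).astype(np.uint8)
def flaskmask(d,C,a,k=4):
    a=np.array(a)/np.linalg.norm(a); e=np.cross(a,[0,1,0.]);e/=np.linalg.norm(e);f=np.cross(a,e);r,o=pose(d);m=np.zeros((384*k,512*k),np.uint8)
    v=(C-o);v/=np.linalg.norm(v);p=np.cross(v,[1,0,0.]);p/=np.linalg.norm(p);q=np.cross(v,p);th=np.linspace(0,2*np.pi,48)
    circ=lambda c,e,f,r:[c+r*(np.cos(t)*e+np.sin(t)*f) for t in th]
    for P in (circ(C,p,q,.032),circ(C+.02*a,e,f,.011)+circ(C+.113*a,e,f,.011),circ(C+.108*a,e,f,.0135)+circ(C+.113*a,e,f,.0135)):
        x=np.array([(proj(d,z)+.5)*k for z in P]).astype(np.int32); cv2.fillConvexPoly(m,cv2.convexHull(x),1)
    return cv2.resize(m.astype(np.float32),(512,384),interpolation=cv2.INTER_AREA)
def ax(az,t): az,t=np.radians([az,t]); return np.array([np.sin(t)*np.cos(az),np.sin(t)*np.sin(az),np.cos(t)])
E
python3 - <<'E'
from fit import *
V=[]
for f,(x,y,w,h) in [('top5.png',(140,170,50,60)),('side5.png',(175,250,80,60))]:
    d=load(f);m=np.zeros((384,512),np.float32);m[y:y+h,x:x+w]=amber(d)[y:y+h,x:x+w];V.append((d,m));print(f,m.sum())
def cost(p,full=0):
    l=[np.abs(flaskmask(d,np.array([p[0],p[1],p[4]])/1000,ax(p[2],p[3]))-m).sum() for d,m in V]
    return l if full else sum(l)
for p0 in ([521,254,200,35,58],):
    r=minimize(cost,p0,method='Nelder-Mead',options=dict(initial_simplex=np.array([p0]+[list(np.array(p0)+s*np.eye(5)[i]) for i,s in enumerate([6,6,6,4,4])]),maxiter=250)); print(r.x,r.fun,cost(r.x,1))
# ring
for f,(x,y,w,h) in [('top5.png',(235,180,40,40)),('side5.png',(235,180,70,60))]:
    d=load(f); k=6; i=d['image'][y:y+h,x:x+w].astype(np.float32); g=cv2.resize(i[...,0]-i[...,2],None,fx=k,fy=k,interpolation=cv2.INTER_CUBIC)
    m=(g>45).astype(np.uint8); c=max(cv2.findContours(m,0,2)[0],key=cv2.contourArea)[:,0]
    P=np.array([onz(d,(a+.5)/k-.5+x,(b+.5)/k-.5+y,.034)[:2]*1000 for a,b in c],np.float32); print(f,'ring outer',cv2.fitEllipse(P))
    cc=cv2.findContours(m,cv2.RETR_CCOMP,2); H=[q[:,0] for q,hh in zip(cc[0],cc[1][0]) if hh[3]>=0 and len(q)>60]
    for q in H: print('hole',cv2.fitEllipse(np.array([onz(d,(a+.5)/k-.5+x,(b+.5)/k-.5+y,.034)[:2]*1000 for a,b in q],np.float32)))
E
```

```text
top5.png 333.0
side5.png 798.0
[524.1229 255.7994 197.6377  33.3721  51.875 ] 286.75 [np.float32(127.9375), np.float32(158.8125)]
top5.png ring outer ((546.4209594726562, -21.342287063598633), (79.75489044189453, 80.35050964355469), 1.1715260744094849)
hole ((546.3379516601562, -21.540679931640625), (50.69737243652344, 51.10013961791992), 105.19844818115234)
side5.png ring outer ((540.5974731445312, -13.405328750610352), (79.08001708984375, 101.00513458251953), 36.28862380981445)
hole ((543.2047729492188, -16.18499183654785), (44.639461517333984, 45.512718200683594), 135.52459716796875)
hole ((553.41455078125, -33.71742248535156), (13.993865966796875, 25.40479278564453), 124.37591552734375)
```

```bash
python3 - <<'E'
from fit import *
V=[]
for f,(x,y,w,h) in [('top5.png',(145,175,36,50)),('side5.png',(175,255,75,60))]:
    d=load(f);i=d['image'].astype(int);M=((i[...,0]-i[...,2]>38)&(i[...,0]>1.6*i[...,2])).astype(np.float32);m=np.zeros((384,512),np.float32);m[y:y+h,x:x+w]=M[y:y+h,x:x+w]
    print(f,m.sum(),flaskmask(d,np.array([.5216,.2546,.0587]),ax(200,35)).sum());V.append((d,m))
    if f[0]=='t': [print(''.join('#' if q else '.' for q in r)) for r in m[178:222,145:181]]
def cost(p,full=0):
    l=[np.abs(flaskmask(d,np.array([p[0],p[1],58.7])/1000,ax(p[2],35))-m).sum() for d,m in V]
    return l if full else sum(l)
p0=[521,254,200]
r=minimize(cost,p0,method='Nelder-Mead',options=dict(initial_simplex=np.array([p0]+[list(np.array(p0)+s*np.eye(3)[i]) for i,s in enumerate([6,6,8])]),maxiter=150)); print(r.x,r.fun,cost(r.x,1))
E
```

```text
top5.png 374.0 464.3125
....................................
....................................
....................................
....................................
....................................
....................................
....................................
....................................
....................................
....................................
............######..................
.........###########................
........##############..............
.......###############..............
......#################.............
.....###################............
.....###################............
.....####################...........
....#####################...........
....#####################...........
....#####################...........
....#####################...........
....#####################...........
....####################............
.....###################............
.....##################.............
......#################.............
.......##############...............
........#########.#.................
..........#######...................
..........#######...................
..........#######...................
..........#######...................
.........########...................
.........##....###..................
........##......##..................
........##.......#..................
.................#..................
.................#..................
....................................
....................................
....................................
....................................
....................................
side5.png 823.0 972.5
[522.4109 256.3414 198.4863] 250.8125 [np.float32(97.4375), np.float32(153.375)]
```

step_arm(motion="-0.032 0.363 0.05 0 0 0.0791;-0.032 0.363 0.05 0 0 0.0791;-0.032 0.363 0 0 0 0.0791;-0.032 0.363 0 0 0 0.0791;-0.032 0.363 0 0 0 0.0791;-0.032 0.363 0 0 0 0.0791;-0.032 0.363 0 0 0 0.0791;-0.032 0.363 0 0 0 0.0791;-0.032 0.363 0 0 0 0.0791;-0.032 0.363 0 0 0 0.0791;-0.032 0.363 0 0 0 0.0791;-0.032 0.363 0 0 0 0.0791")

```text
clock: 10.45
ee_pos: [0.4579, 0.1628, 0.2359]
ee_rot: [-0.474, -0.524, 0.525, 0.475]
wrist_force: [0.8, -0.4, 0.7]
grip_width: 0.085
```

step_arm(motion="-0.03 0.363 0 0 0 0.0791;-0.03 0.363 0 0 0 0.0791;0 0 0 0.0265 -0.077 0;0 0 0 0.0265 -0.077 0;0 0 0 0.0265 -0.077 0;0 0 0 0.0265 -0.077 0;0 0 0 0.0265 -0.077 0;0 0 0 0 0 0;0 0 0 0 0 0;0 0 0 0 0 0")

```text
clock: 11.28
ee_pos: [0.4533, 0.2337, 0.2375]
ee_rot: [0.515, 0.722, -0.376, -0.268]
wrist_force: [-0.1, 0.9, 0.7]
grip_width: 0.0856
```

```bash
python3 - <<'E'
from fit import *
w=snap('wrist','wr6.png');S=w['state'];M=R.from_quat(S['ee_rot']).as_matrix();print(S['clock'],S['ee_pos'],S['qpos']);print(M)
print(np.degrees(np.arctan2(M[1,1],M[0,1])),np.degrees(np.arccos(-M[2,1])))
C=np.array([.522,.2555,.0587]);a=ax(199,35)
i=w['image'][:,:,::-1].copy()
for s in (0,.047,.084,.108,.123): u=proj(w,C+s*a);print(s,u);cv2.circle(i,tuple(int(q) for q in u),2,(0,255,0),-1)
cv2.imwrite('pics/w6.png',cv2.resize(i,(768,576)))
E
```

```text
11.2833 [0.4533 0.2337 0.2375] [ 0.2992 -0.2318 -0.5637  0.6289  0.0184 -0.0264]
[[-0.3254  0.5419 -0.7749]
 [ 0.9456  0.1864 -0.2667]
 [-0.0001 -0.8195 -0.5731]]
18.97921535562855 34.9638547769809
0 [250.7288 122.4219]
0.047 [250.4684 127.4443]
0.084 [250.2058 132.512 ]
0.108 [249.9977 136.5301]
0.123 [249.8482 139.419 ]
```

View pics/w6.png

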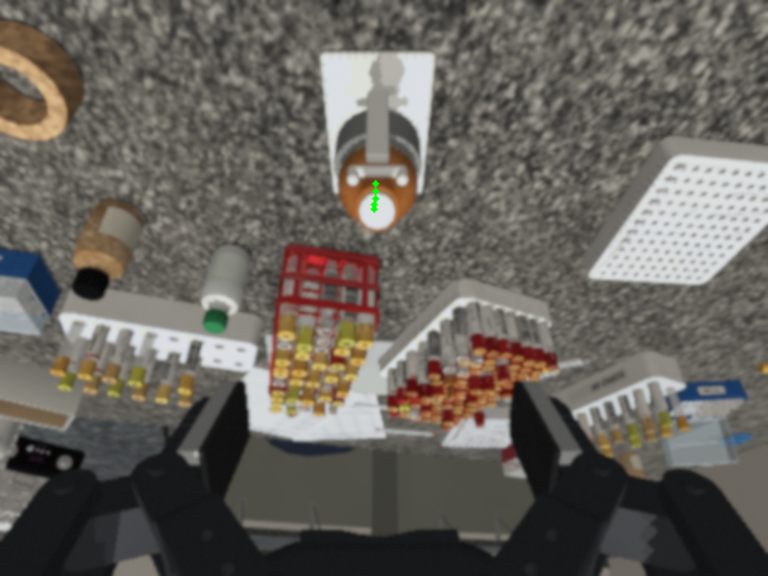

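The prediction overlay (green) sits on the flask's axis in the wrist view. The stopper is at (377,212) against the predicted (375,209), so agreement is within about 2 mm. Descending along the neck.

step_arm(motion="0 0 -0.3 0 0 0;0.02 0 -0.3 0 0 0;0 0 -0.16 0 0 0;0.1626 0.057 -0.2457 0 0 0;0.1626 0.057 -0.2457 0 0 0;0.1084 0.038 -0.1638 0 0 0;0.1084 0.038 -0.1638 0 0 0;0 0 0 0 0 0;0 0 0 0 0 0;0 0 0 0 0 0")

```text
clock: 12.17
ee_pos: [0.5102, 0.253, 0.0795]
ee_rot: [0.515, 0.722, -0.376, -0.268]
wrist_force: [-0.3, -0.1, 0.8]
grip_width: 0.0854
```

```bash
python3 - <<'E'
from fit import *
w=snap('wrist','wr7.png');S=w['state'];p=np.array(S['ee_pos']);M=R.from_quat(S['ee_rot']).as_matrix();print(S['clock'],p,S['wrist_force'])
C=np.array([.522,.2555,.0587]);a=ax(199,35);g=p-.06*M[:,1];r=g-C;print('along neck',r@a,'off tool x,z',r@M[:,0],r@M[:,2])
E
```

```text
12.1667 [0.5102 0.253  0.0795] [-0.3005 -0.0952  0.8168]
along neck 0.08395330755451623 off tool x,z 0.0014575879440001675 -0.0020930492876145663
```

step_arm(motion="0 0 0 0 0 0;0 0 0 0 0 0;0 0 0 0 0 0;0 0 0 0 0 0;0 0 0 0 0 0;0 0 0 0 0 0;0 0 0 0 0 0;0 0 0 0 0 0", grip=1, force=60)

```text
clock: 12.88
ee_pos: [0.5095, 0.2524, 0.0793]
ee_rot: [0.516, 0.722, -0.376, -0.268]
wrist_force: [-2.7, -4.5, 5.8]
grip_width: 0.0212
```

step_arm(motion="0 0 0.05 0 0 0;0 0 0.1 0 0 0;0 0 0.2 0 0 0;0 0 0.3 0 0 0;0 0 0.3 0 0 0;0 0 0.2 0 0 0;0 0 0 0 0 0;0 0 0 0 0 0")

```text
clock: 13.55
ee_pos: [0.5092, 0.253, 0.1946]
ee_rot: [0.515, 0.723, -0.376, -0.268]
wrist_force: [-0.6, 0.3, -3.5]
grip_width: 0.0213
```

```bash
cat > fl.py <<'E'
from fit import *
import sys
tag=sys.argv[1]; C0=[float(x) for x in sys.argv[2].split(',')]; a0=[float(x) for x in sys.argv[3].split(',')]  # mm ; axis x,y slopes
V=[]
for n in ('top','side'):
    d=snap(n,n+tag+'.png');i=d['image'].astype(int)
    M=((i[...,0]-i[...,2]>38)&(i[...,0]>1.6*i[...,2])).astype(np.float32)
    P=flaskmask(d,np.array(C0)/1000,np.array(a0+[1])); K=cv2.dilate((P>0).astype(np.uint8),np.ones((13,13)))
    V.append((d,M*K,K)); print(n,M[K>0].sum(),P.sum())
S=V[0][0]['state'];Q=R.from_quat(S['ee_rot']).as_matrix();print(S['clock'],S['ee_pos'],S['wrist_force'],S['grip_width'],'tool d',Q[:,1])
def cost(p): return sum(np.abs(flaskmask(d,np.array(p[:3])/1000,np.array([p[3]/100,p[4]/100,1]))-m).sum() for d,m,K in V)
p0=np.array(C0+[100*a0[0],100*a0[1]])
r=minimize(cost,p0,method='Nelder-Mead',options=dict(initial_simplex=np.vstack([p0,p0+np.diag([6,6,6,12,12])]),maxiter=220)); print(r.x,cost(p0),r.fun)
C=r.x[:3]/1000; T=Q.T@(C-S['ee_pos']); print('ball in tool',T)
E
python3 - <<'E'
from workcell import manip
print(manip.read_state()['ee_pos'],manip.read_state()['grip_width'])
E
python3 fl.py 8 522,255.5,170 -0.662,-0.228
```

```text
[0.50919189 0.25304833 0.19463617] 0.0213178950076503
top 417.0 560.9375
side 893.0 1222.4375
13.55 [0.5092 0.253  0.1946] [-0.6336  0.2765 -3.5369] 0.0213178950076503 tool d [ 0.5429  0.1876 -0.8186]
[523.4394 257.593  168.7979 -46.2064 -10.9568] 556.125 393.25
ball in tool [-0.0004  0.0297  0.0026]
```

step_arm(motion="0 0 0 -0.0265 0.077 0;0 0 0 -0.0265 0.077 0;0.046 -0.3 0 -0.0265 0.077 0;0.046 -0.343 0 -0.0265 0.077 0;0.046 -0.343 0 -0.0265 0.077 0;0.046 -0.343 0 0 0 0;0.046 -0.343 0 0 0 0;0.046 -0.343 0 0 0 0;0.046 -0.343 0 0 0 0;0.046 -0.343 0 0 0 0;0 -0.04 0 0 0 0;0 0 0 0 0 0")

```text
clock: 14.65
ee_pos: [0.5458, -0.0233, 0.1917]
ee_rot: [0.412, 0.576, -0.574, -0.412]
wrist_force: [-0.5, 0.4, -2.3]
grip_width: 0.0216
```

step_arm(motion="0 0 0 0 0 0;0 0 0 0 0 0;0 0 0 0 0 0")

```text
clock: 14.9
ee_pos: [0.5459, -0.0201, 0.1935]
ee_rot: [0.411, 0.577, -0.575, -0.409]
wrist_force: [0.4, 0.2, -2.4]
grip_width: 0.0215
```

```bash
python3 fl.py 9 546,-21,170 0,0; python3 - <<'E'
from h import *
d=load('side9.png');u,v=proj(d,(.546,-.021,.17));u=int(u);v=int(v)
s=cv2.resize(d['image'][v-55:v+45,u-50:u+50,::-1],(400,400),interpolation=cv2.INTER_CUBIC)
w=snap('wrist','wr9.png')['image'][:,:,::-1]; w=cv2.resize(w[:,100:484],(400,400))
cv2.imwrite('pics/m9.png',np.hstack([s,w]))
E
```

```text
top 0.0 497.0625
side 614.0 918.5
14.9 [ 0.5459 -0.0201  0.1935] [ 0.4     0.2225 -2.422 ] 0.021534968367238505 tool d [ 0.004  0.002 -1.   ]
[543.9463 -20.5238 168.7214 -25.7226  19.5316] 852.4375 686.4375
ball in tool [0.0002 0.0248 0.0021]
```

```bash
python3 - <<'E'
from fit import *
d=load('wr9.png');i=d['image'].astype(int)
M=((i[...,0]-i[...,2]>38)&(i[...,0]>1.6*i[...,2]))
ys,xs=np.nonzero(M);print(xs.min(),xs.max(),ys.min(),ys.max())
v0,v1,u0,u1=100,330,150,360
for v in range(v0,v1,6): print(v,''.join(('#' if M[v,u] else '+' if i[v,u].min()>95 else '.' if i[v,u].max()>50 else ' ') for u in range(u0,u1,3)))
S=d['state'];Q=R.from_quat(S['ee_rot']).as_matrix();p=np.array(S['ee_pos'])
print('ball',proj(d,p+Q@[0,.024,.002]),'ring',proj(d,[.5464,-.0214,.034]),'rim l/r',[proj(d,np.array([.5464,-.0214,.034])+s*.04*Q[:,0]) for s in(-1,1)])
E
```

```text
0 509 126 383
100 +.++++++....++++++.+................  ....................+.........+.
106 ++.+++...........++.+++...+.......+. .....++...................+...++.
112 +..++++++.......+++++++....+++..+............ .. ................+.+++
118 .+++++..++....++++..+++...+..+.++............ .........+++......+++...
124 ++..+....+...+++.+++.........+............... . ..........+.....++..+.
130 ....++++++.+........+++....+.###########......................+.+++++.
136 ...+++.+++.++.++++.........###############..........  ......++++++++.+
142 ...+.+..++++...+..++++...#######.....#######................++++.+.++.
148 +++..++...++++.++++.++..#####... .......#####...... ........+++++.++++
154 ....++....++..+.++.++..####..............#####...........++.++..++++++
160 +++..+...+++++++++..++.####...............####................++...+.+
166 ++..+++.....+...+++++++####...##########.#####....+...++.+++.....+++++
172 +++.++....++++....++...#+#####################.......+++++...+..+.++++
178 .+++++.+++++++...+..+++.#####################........+++++++++++++..++
184 .....+.++.+...+..++...##########
[... 1255 characters left out ...]
+.         ++ .################ .+         ..++++++++++.++
292      .+++++..             #################             .....++.      
298                          ###################                          
304                         ######+++++++++######.                        
310                        #####+++++++++++++.####                        
316                        ####++++++++++++++++###                        
322                        ###+++++++++++++++++###                        
328                         ##+++++++++++++++++.#                         
ball [251.9878 206.4445] ring [251.0421 163.2295] rim l/r [array([215.8972, 163.2577]), array([286.193 , 163.2401])]
```

```bash
python3 - <<'E'
from fit import *
from scipy.optimize import least_squares
d=load('wr9.png');i=d['image'].astype(np.float32);g=i[...,0]-i[...,2]
S=d['state'];Q=R.from_quat(S['ee_rot']).as_matrix();p=np.array(S['ee_pos'])
def edge(v,u0,u1):  # first crossing from u0 toward u1
    s=1 if u1>u0 else -1;r=g[int(v)]
    for u in range(u0,u1,s):
        if r[u+s]>=35>r[u]: return u+s*(35-r[u])/(r[u+s]-r[u])
E=[]
for v in range(134,168,3):
    for a,b in((195,252),(315,252)):
        u=edge(v,a,b)
        if u: E.append(onz(d,u,v,.034))
E=np.array(E)[:,:2]; f=lambda c:np.hypot(*(E-c[:2]).T)-.040
r=least_squares(f,[.546,-.021],loss='soft_l1',f_scale=.001);print('ring',r.x,np.abs(r.fun).mean())
# ball: rays tangent to sphere
L=[]
for v in range(190,234,3):
    for a,b in((195,252),(315,252)):
        u=edge(v,a,b); 
        if u: L.append(ray(d,u,v))
h=lambda c:[np.linalg.norm(np.cross(p+Q@c-o,w))-.032 for o,w in L]
r=least_squares(h,[0,.024,.002],loss='soft_l1',f_scale=.001);print('ball tool',r.x,'world',p+Q@r.x,np.abs(r.fun).mean())
N=[((edge(v,195,252) or 0),(edge(v,315,252) or 0)) for v in range(250,286,6)];print('neck',N)
G=lambda h:proj(d,p+Q@[0,-h,0]); print([G(x) for x in(.01,.02,.03,.04)],'d',Q[:,1],'x',Q[:,0])
E
```

```text
ring [ 0.5457 -0.0207] 0.0002912193932475615
ball tool [0.0002 0.0266 0.0002] world [ 0.5459 -0.0201  0.1673] 6.185556107856255e-05
neck [(np.float32(232.28572), np.float32(272.53845)), (np.float32(231.57895), np.float32(273.29413)), (np.float32(230.78947), np.float32(274.1)), (np.float32(230.08333), np.float32(274.6)), (np.float32(229.46666), np.float32(275.4)), (np.float32(228.72223), np.float32(276.16666))]
[array([251.9073, 229.8077]), array([251.8775, 237.3153]), array([251.8445, 245.6412]), array([251.8077, 254.9246])] d [ 0.0045  0.0017 -1.    ] x [-0.3271  0.945   0.0002]
```

The wrist fit puts the ball at (.5459,-.0201) and the ring at (.5457,-.0207), so they are centred within 1 mm. Lowering.

step_arm(motion="0 -0.006 -0.3 0 0 0;0 0 -0.3 0 0 0;0 0 -0.25 0 0 0;0 0 -0.12 0 0 0;0 0 -0.06 0 0 0;0 0 -0.03 0 0 0;0 0 0 0 0 0;0 0 0 0 0 0")

```text
clock: 15.72
ee_pos: [0.5468, -0.0219, 0.0889]
ee_rot: [0.412, 0.577, -0.574, -0.409]
wrist_force: [0.5, -0.5, -1.4]
grip_width: 0.0213
```

step_arm(motion="0 0 -0.02 0 0 0;0 0 -0.02 0 0 0;0 0 0 0 0 0;0 0 0 0 0 0")

```text
clock: 16.05
ee_pos: [0.5462, -0.022, 0.0841]
ee_rot: [0.412, 0.577, -0.574, -0.41]
wrist_force: [-0.7, -0.1, -1.4]
grip_width: 0.0216
```

step_arm(motion="0 0.008 -0.015 0 0 0;0 0 -0.015 0 0 0;0 0 -0.01 0 0 0;0 0 0 0 0 0;0 0 0 0 0 0")

```text
clock: 16.47
ee_pos: [0.5462, -0.0211, 0.0799]
ee_rot: [0.412, 0.577, -0.574, -0.41]
wrist_force: [0.2, 0.9, -2.0]
grip_width: 0.0212
```

step_arm(motion="0 0 -0.01 0 0 0;0 0 -0.01 0 0 0;0 0 0 0 0 0;0 0 0 0 0 0")

```text
clock: 16.8
ee_pos: [0.5468, -0.021, 0.0783]
ee_rot: [0.412, 0.577, -0.574, -0.409]
wrist_force: [2.4, 1.9, 3.6]
grip_width: 0.0215
```

step_arm(motion="0.006 0.006 -0.003 0 0 0;0 0 0 0 0 0;0 0 0 0 0 0")

```text
clock: 17.05
ee_pos: [0.5471, -0.0206, 0.0779]
ee_rot: [0.412, 0.577, -0.574, -0.409]
wrist_force: [3.0, 0.2, 4.1]
grip_width: 0.0214
```

```bash
python3 - <<'E'
from fit import *
d=snap('wrist','wr11.png');s=snap('side','side11.png')
S=manip.read_state();Q=R.from_quat(S['ee_rot']).as_matrix();print(S['wrist_force'],S['ee_pos'],Q[:,1])
C=np.array([.546,-.021,.053]);i=s['image'][:,:,::-1]
u,v=proj(s,C+[0,0,.04]);u0,v0=int(u)-50,int(v)-50
b=cv2.resize(i[v0:v0+100,u0:u0+100],(400,400),interpolation=cv2.INTER_CUBIC)
for h in(0,.04,.06):
    x,y=proj(s,C+[0,0,h]);cv2.circle(b,(int((x-u0+.5)*4),int((y-v0+.5)*4)),2,(0,255,0),-1)
a=cv2.resize(d['image'][120:320,152:352,::-1],(400,400),interpolation=cv2.INTER_CUBIC)
for h in(0,.04,.06):
    x,y=proj(d,C+[0,0,h]);cv2.circle(a,(int((x-152+.5)*2),int((y-120+.5)*2)),2,(0,255,0),-1)
cv2.imwrite('pics/m11.png',np.hstack([a,b]))
E
```

```text
[1.8847 1.6124 5.0726] [ 0.5471 -0.0206  0.0778] [ 0.0053  0.0015 -1.    ]
```

View pics/m11.png

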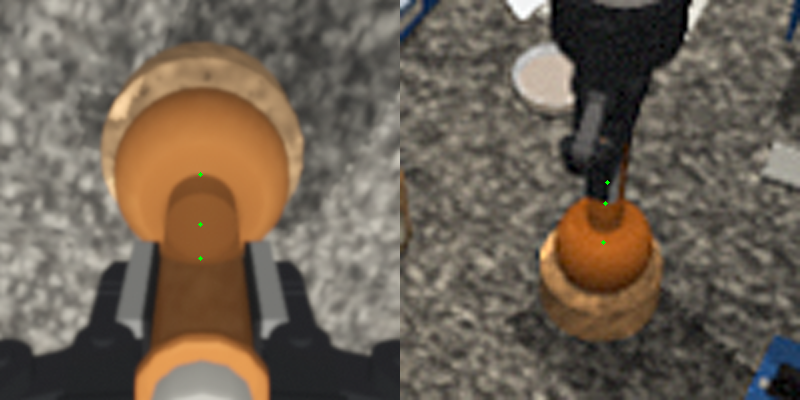

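The last picture shows the ball down in the ring and concentric with it in both views, with the neck straight. Before releasing I'll check the lean from the stopper disc and a ball fit in the wrist image.

```bash
python3 - <<'E'
from fit import *
from scipy.optimize import least_squares
d=load('wr11.png');i=d['image'].astype(np.float32);g=i[...,0]-i[...,2]
S=d['state'];Q=R.from_quat(S['ee_rot']).as_matrix();p=np.array(S['ee_pos'])
m=((i.min(2)>95)&(np.abs(g)<30)).astype(np.uint8);m[:290]=0;m[:,:210]=0;m[:,300:]=0
n,l,st,c=cv2.connectedComponentsWithStats(m);j=1+st[1:,4].argmax();print('stopper comp',st[j],c[j])
def width(mask): 
    for v in range(296,346,5): u=np.nonzero(mask[v])[0]; print(v,u.min() if len(u) else None,u.max() if len(u) else None,end=' | ')
width(l==j);print()
A=(g>35);A[:, :200]=0;A[:,310:]=0;width(A);print()
# ball tangents
L=[]
for v in range(180,222,3):
    for a,b,s in((205,252,1),(305,252,-1)):
        for u in range(a,b,s):
            if g[v,u+s]>=75>g[v,u]: L.append(ray(d,u+s*(75-g[v,u])/(g[v,u+s]-g[v,u]),v));break
h=lambda c:[np.linalg.norm(np.cross(p+Q@c-o,w))-.032 for o,w in L]
r=least_squares(h,[0,.025,.001],loss='soft_l1',f_scale=.001);print('ball tool',r.x,'world',p+Q@r.x,np.abs(r.fun).mean())
for th in (-2,-1,0,1,2):
    t=np.radians(th);ax_=-np.array([0,np.cos(t),np.sin(t)])  # tilt in tool z
    th_=np.linspace(0,2*np.pi,40)
    out=[]
    for s,rad in((.123,.010),(.113,.0135)):
        P=np.array([proj(d,p+Q@(r.x+s*ax_+rad*np.array([np.cos(q),0,0])+rad*np.sin(q)*np.array([0,-np.sin(t),np.cos(t)]))) for q in th_]);out+=[P.mean(0).round(1),P.min(0).round(1),P.max(0).round(1)]
    print(th,out)
E
```

```text
stopper comp [ 221  301   64   58 2709] [252.4954 331.2938]
296 None None | 301 252 253 | 306 238 267 | 311 232 273 | 316 230 275 | 321 228 277 | 326 227 278 | 331 222 283 | 336 221 283 | 341 223 284 | 
296 226 279 | 301 222 283 | 306 219 286 | 311 219 286 | 316 219 286 | 321 219 286 | 326 220 285 | 331 224 281 | 336 None None | 341 None None | 
ball tool [0.0006 0.0203 0.0014] world [ 0.5457 -0.0204  0.0576] 0.0008862924396765462
-2 [array([254. , 336.9]), array([223.1, 312.5]), array([283.5, 360.6]), array([254.1, 316.4]), array([215.9, 285.1]), array([290.5, 346.5])]
-1 [array([254., 342.]), array([223.3, 318.3]), array([283.2, 364.9]), array([254.1, 320.8]), array([216.1, 290.3]), array([290.3, 350.1])]
0 [array([254. , 346.9]), array([223.5, 324. ]), array([283. , 369.1]), array([254.1, 325.1]), array([216.3, 295.5]), array([290.1, 353.6])]
1 [array([254. , 351.7]), array([223.8, 329.5]), array([282.8, 373.1]), array([254.1, 329.3]), array([216.5, 300.5]), array([289.8, 356.9])]
2 [array([254. , 356.3]), array([224. , 334.9]), array([282.5, 376.9]), array([254.1, 333.4]), array([216.8, 305.4]), array([289.6, 360. ])]
```

step_arm(motion="0 0 0 0 0 0;0 0 0 0 0 0;0 0 0 0 0 0;0 0 0 0 0 0;0 0 0 0 0 0;0 0 0 0 0 0;0 0 0.1 0 0 0;0 0 0.2 0 0 0;0 0 0.35 0 0 0;0 0 0.35 0 0 0;0 0 0.35 0 0 0;0 0 0.35 0 0 0", grip=-1)

```text
clock: 18.15
ee_pos: [0.5463, -0.0204, 0.2502]
ee_rot: [0.412, 0.577, -0.574, -0.409]
wrist_force: [0.4, -0.4, 0.0]
grip_width: 0.0851
```

step_arm(motion="-0.1 0.35 0 0 0 0;-0.1 0.35 0 0 0 0;-0.1 0.35 0 0 0 0;-0.1 0.35 0 0 0 0;-0.1 0.35 0 0 0 0;-0.1 0.35 0 0 0 0;-0.1 0.35 0 0 0 0;0 0 0 0 0 0;0 0 0 0 0 0")

```text
clock: 18.9
ee_pos: [0.4759, 0.2261, 0.2484]
ee_rot: [0.411, 0.578, -0.575, -0.408]
wrist_force: [-0.9, -0.4, -0.4]
grip_width: 0.0853
```

```bash
python3 fl.py 12 546,-21,53 0,0; python3 - <<'E'
from fit import *
# side lean: amber rows centroid vs predicted upright axis
for f in('side12.png','top12.png'):
    d=load(f);i=d['image'].astype(int);M=((i[...,0]-i[...,2]>38)&(i[...,0]>1.6*i[...,2]))
    C=np.array([.5462,-.0212,.053])
    for h in(0,.05,.075,.1,.11,.123):print(f,h,proj(d,C+[0,0,h]).round(1))
    u,v=[int(x) for x in proj(d,C+[0,0,.06])]
    W=(i.min(2)>150)
    for y in range(v-24,v+30,2): print(y,u-25,''.join('#' if M[y,x] else 'w' if W[y,x] else '.' for x in range(u-25,u+26)))
E
```

```text
top 533.0 395.8125
side 941.0 717.0
18.9 [0.4759 0.2261 0.2484] [-0.897  -0.3566 -0.355 ] 0.08532284021547383 tool d [ 0.0052  0.0017 -1.    ]
[537.132  -14.7784  49.3773   0.8404  10.9078] 615.9375 462.125
ball in tool [-0.2476  0.1989  0.0225]
side12.png 0 [269.2 194. ]
side12.png 0.05 [270.1 181.6]
side12.png 0.075 [270.5 175.1]
side12.png 0.1 [271.  168.2]
side12.png 0.11 [271.2 165.4]
side12.png 0.123 [271.4 161.6]
155 245 ...wwwwwwwwwwwwwwwwwww.............................
157 245 .....wwwwwwwwwwwwwwww..............................
159 245 ........wwwwwwwwww.................................
161 245 ......................wwwwwwww.....................
163 245 .....................#wwwwwwwww....................
165 245 ....................##.wwwwwww##...................
167 245 ....................####.....###...................
169 245 .....................##########....................
171 245 ......................########.....................
173 245 ......................########.....................
175 245 .....................#########.....................
177 245 ........
[... 2035 characters left out ...]
.###########################............
200 228 ............###########################............
202 228 .............#########################.............
204 228 ..............########################.............
206 228 ...............###############.#####...............
208 228 .................#################.................
210 228 ....................##########.....................
212 228 ...................................................
214 228 ...................................................
216 228 ...................................................
218 228 ...................................................
220 228 ...................................................
```

The stopper sits within about 1 px of where an upright flask's would be in both views: top (254,186) against (254.4,187.1), side (271,162.5) against (271.4,161.6). Last check that nothing else moved, then hand in.

```bash
python3 - <<'E'
from h import *
for n,a,b in (('top','top0.png','top12.png'),('guard top','top5.png','top12.png'),('guard side','side5.png','side12.png')):
    A=load(a)['image'].astype(int);B=load(b)['image'].astype(int);D=np.abs(A-B).max(2)
    if n=='top':
        for q,(x,y) in dict(white=(201,136),brown=(239,147),petri=(297,160),small=(243,250)).items(): print(q,D[y-12:y+13,x-12:x+13].mean())
    else:
        x,y=[int(v) for v in proj(load(b),(.497,-.274,.14))]; print(n,D[y-25:y+25,x-30:x+30].mean())
order.sign_off()
E
```

```text
white 7.7936
brown 7.1584
petri 8.9872
small 10.1168
guard top 83.896
guard side 21.203666666666667
the job is handed in; nothing more can be done
```

The guard is hung on the bar, the flask is standing in the cork ring, and I handed the job in at about 19 s. I found no fault in the result, but my last check of the guard was inconclusive.

- **Guard:** I took the larger blue guard by its handle and lowered it onto the bar until it touched. It came to rest at the expected height, with 3.4 N of push-back. Pictures taken after letting go showed it flat and centred, with a leg on each side.
- **Flask:** I gripped the amber flask along its neck, lifted it straight up, turned it upright and lowered it until the ring pushed back by about 4–5 N. Then I let go. Before lowering, the ball was within about 1 mm of the ring's centre. Afterwards the stopper was within about 1 pixel of an upright flask's position in both fixed cameras, a lean of roughly 1° or less.
- **Bystanders:** The bottles, petri dish and small guard differed from the first picture only at about image-noise level.

**What failed or disagreed:**
- **First grasp:** The first attempt on the handle closed on air, because the real fingertips sit about 40 mm short of the reported tool point. I measured this, corrected for it, and nothing was disturbed.
- **Flask fits:** Fitting the flask's outline in the fixed cameras was unreliable, as the gripper and the orange ring confused it. The ball fit in the wrist picture taken with the flask seated was poor too. I relied on an earlier, cleaner wrist fit, the contact forces and the stopper's position.
- **Final guard check:** The last picture comparison at the guard showed changes, most likely because the gripper hung over it in the earlier picture. I had no picture views left to confirm that, so the guard was last seen directly just after I let go of it.

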